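# Pin the set-square template down in order

## Task

Pin the white triangular template to the cutting table: with the fingertips press its pins gently down until they are fully home, first the pin at the square corner, then the pin at the sharpest corner, then the pin at the remaining corner, each home before the next is started. Leave the fourth pin, halfway along the longest side, standing up. Do not grip or pull up any pin, and do not shift the weight, dish, tape measure or thread spool.

Things in the scene. Friction and masses are not known exactly. Their poses are not given: they have to be found in the camera images.
- template: White triangular frame fixed flat on the table, 5 mm thick, turned any way round: three bars 36 mm wide, round corners, open middle. Origin: underside, middle of the longest bar; z up. Pins at x, y (mm): square 90 deg corner (-55, 95); sharpest, 30 deg (110, 0); remaining, 60 deg (-110, 0); fourth pin (0, 0). Template and pins bear at most 20 N of pressing.
- pin_square_head (a point): Pin at the square corner, to be pressed first. Flat black round head 24 mm across and 7 mm thick on a thin steel shank. The origin is the centre of the head's flat top face, z up. Head top height above the table: 22 mm minus the joint value.
- pin_sharp_head (a point): Pin at the sharpest corner (the far end of the 191 mm side from the square corner), to be pressed second. Flat black round head 24 mm across and 7 mm thick on a thin steel shank. The origin is the centre of the head's flat top face, z up. Head top height above the table: 22 mm minus the joint value.
- pin_blunt_head (a point): Pin at the remaining corner (the far end of the 110 mm side from the square corner), to be pressed third. Flat black round head 24 mm across and 7 mm thick on a thin steel shank. The origin is the centre of the head's flat top face, z up. Head top height above the table: 22 mm minus the joint value.
- pin_mid_head (a point): Fourth pin, halfway along the longest (220 mm) side, to be left standing up. Flat black round head 24 mm across and 7 mm thick on a thin steel shank. The origin is the centre of the head's flat top face, z up. Head top height above the table: 22 mm minus the joint value.
- pin_square (a joint): Travel of the square-corner pin, m: 0 = all the way up (head top 22 mm above the table), 0.010 = fully home (head resting on the template, head top 12 mm above the table, hard stop). Starts at 0.002 to 0.003. It slides straight down against about 2.5 N of friction, has no spring and stays where it is left.
- pin_sharp (a joint): Travel of the sharpest-corner pin, m: 0 = all the way up (head top 22 mm above the table), 0.010 = fully home (head resting on the template, head top 12 mm above the table, hard stop). Starts at 0.002 to 0.003. It slides straight down against about 2.5 N of friction, has no spring and stays where it is left.
- pin_blunt (a joint): Travel of the remaining-corner pin, m: 0 = all the way up (head top 22 mm above the table), 0.010 = fully home (head resting on the template, head top 12 mm above the table, hard stop). Starts at 0.002 to 0.003. It slides straight down against about 2.5 N of friction, has no spring and stays where it is left.
- pin_mid (a joint): Travel of the fourth pin, m: 0 = all the way up (head top 22 mm above the table), 0.010 = fully home (head resting on the template, head top 12 mm above the table, hard stop). Starts at 0.002 to 0.003. It slides straight down against about 2.5 N of friction, has no spring and stays where it is left.
- weight: Loose bright steel pattern weight, a round button shape 32 mm across and 30 mm high with a waist, standing on the template about the middle of the bar from the square to the sharpest corner. Origin: centre of its underside.
- dish: Loose round steel pin dish 84 mm across and 20 mm high, on the table beside the longest side. Origin: centre of its underside.
- tape: Loose black round tape measure 64 mm across, 23 mm high, lying flat on the table to the robot's right. Origin: centre of its underside.
- spool: Loose pale thread spool 40 mm across, 45 mm high, upright on the table to the robot's left. Origin: centre of its underside.

How it is judged:
On the way, in this order (a step that is already met when the one before it is completed fails the run):
1. the pin at the square corner is fully home (value of joint pin_square above 0.0085 m), for 0.1 s.
2. the pin at the sharpest corner is fully home (value of joint pin_sharp above 0.0085 m), for 0.1 s.
3. the pin at the remaining corner is fully home (value of joint pin_blunt above 0.0085 m), for 0.1 s.
At the end, for the whole second after the job is handed in: The three corner pins are within 1.5 mm of fully home, the fourth pin still stands up (less than 5 mm down), and the weight, dish, tape measure and spool are at rest within 15 mm of where they were (value of joint each of pin_square, pin_sharp, pin_blunt above 0.0085 m and value of joint pin_mid below 0.005 m and distance of each of weight, dish, tape, spool from where it was at the start of the episode below 0.015 m and linear speed of each of weight, dish, tape, spool below 0.02 m/s); the robot touches nothing.
It fails at once if a corner pin is pressed (past 5 mm) before the pins that come earlier in the order are home ((value of joint pin_sharp above 0.005 m and value of joint pin_square below 0.0085 m) or (value of joint pin_blunt above 0.005 m and value of joint any of pin_square, pin_sharp below 0.0085 m)).
It fails at once if the fourth pin is pressed down 5 mm or more (value of joint pin_mid above 0.005 m).
It fails at once if a pin is pulled up by more than about 1 mm (value of joint any of pin_square, pin_sharp, pin_blunt, pin_mid below 0.0008 m).
It fails at once if the template or a pin is pressed harder than 20 N (contact force between any of the fingers, the arm and template above 20 N).
It fails at once if the weight, dish, tape measure or spool is shifted or lifted 15 mm or more (distance of any of weight, dish, tape, spool from where it was at the start of the episode above 0.015 m).
It also fails if it takes over 45 s, if anything falls off the work surface, if the arm or the gripper's body presses on something with over 40 N, if the wrist force passes 120 N, or if a joint passes its speed limit or range.

## Robot

A 6-joint arm with a two-finger parallel gripper is mounted at the origin on the work surface. World frame = base frame: x ahead of the robot, y to its left, z up, the work surface at z = 0. Lengths are in m, angles in rad, forces in N, time in s.
With the tool pointing down it reaches from about 0.4 to 0.825 m from the base axis. Payload 7 kg.
Tool frame: the origin (TCP) lies at the very end of the fingers, on their centre line; the grasp point (between the pads) lies 19 mm behind it; z points along the fingers, y is the direction in which the jaws open and shut (so a half turn about z gives the same grasp; the last joint's range is limited). The gripper opens to 88 mm and grips with 3 to 60 N. Pads are 19 mm wide; open, the fingers measure 130 mm over their backs; the gripper's body (78 mm by 193 mm) begins 47 mm behind the grasp point.
Start: joints at [1.471, 0.359, 0.012, 0, -1.224, -0.288], TCP at [0.255, 0.625, 0.227] pointing down, gripper open.
Joint ranges: [-3.07, 3.07], [-1.43, 2.12], [-1.02, 1.25], [-3.03, 1.67], [-3.05, -0], [-3.03, 3.03]. Speed limits (rad/s): [2.39, 2.39, 3.01, 3.14, 3.14, 3.14].

## Interface

Orientations are given as [roll, pitch, yaw] about the fixed x, y, z axes, in that order (R = Rz(yaw) Ry(pitch) Rx(roll)).
In Python, from station import arm gives the robot as it stands.
- The arm moves only by the shell command python3 -m inch 'ROWS' [FORCE]. ROWS is text: rows parted by semicolons, each of 7 numbers parted by spaces: the closure, from 0 (fully open) to 1 (shut), then the shift along the tool's x, y, z each as a share of 300 mm, from -1 to 1, then the turn, a rotation vector about the tool's x, y, z each as a share of 60 degrees, from -1 to 1. In form: grip tx ty tz rx ry rz; .... A call has 1 to 12 rows; each row is the pose to reach, as a shift and turn from the pose commanded when the call began, along the tool's axes at that moment; what a row does not reach only later rows make up. A row lasts 1/10 s, in which the tool goes at most 50 mm and 8.59 degrees, less where a joint would pass 70% of its speed; a pose out of reach is approached as far as the arm can. A call with a number of a shift or a turn outside -1 to 1 is refused whole. A call with a gripper value outside its range is refused whole. The fingers move at their own pace and stop on an object; FORCE is the grip in N (left out, the last holds). Time passes only in rows, so rows that repeat a pose let the fingers close. It gives the time, the measured TCP pose, the force and the opening at its end, in the units of the state.
- arm.get_state(): the state, without advancing time (a new reading comes with each control period).
- arm.grab_frame(name): name is "side" or "top"; returns a dict with "img" (400x640x3 uint8, red, green, blue), "range_z" (400x640 float32, m along the optical axis (not along the pixel's ray), 0 where there is no reading), "fx", "fy", "cx", "cy" (pixels), "extrinsics" (4x4, takes a point from world to camera coordinates). Camera axes: x right, y up, looking along -z (the intrinsics and any distortion apply to the point x, -y, -z); pixel columns grow to the right and rows downward; lengths in m; the calibration is good to about 2 mm. A picture is of the moment at which its call begins.
- arm.job_done(): hands the job in, once; it reports no verdict.
The state is a dict: "t": time; "q": joint angles; "qd": joint speeds; "joint_efforts": joint torques, N m; "eef_pos": TCP position; "ee_rot": TCP orientation; "force": force on the tool from outside, world axes, zero at the start; "moment": the same for the moment, N m; "width": finger opening in m.
Only numpy, scipy, OpenCV 4.12 (cv2) and the standard library are available. Lean on these libraries where they do the work, as an engineer would, in place of code of your own. Each camera call takes 0.05 s, during which the arm holds its last target.

## Working session

There is one attempt and no reset: what is moved stays moved. The work goes in short steps, Python scripts to look and compute and a shell command to move; the robot and the scene stay as the last step left them, time stands still between calls to the robot, and variables do not carry over. Pictures are saved under pics/ and viewed, and the job is handed in when it is done.

```bash
ls; mkdir -p pics
python3 - <<'E'
from station import arm
import cv2,numpy as np,pickle
s=arm.get_state();print({k:np.round(v,4) for k,v in s.items()})
for n in("top","side"):
    f=arm.grab_frame(n);cv2.imwrite(f"pics/{n}0.png",f["img"][:,:,::-1]);pickle.dump(f,open(f"{n}0.pkl","wb"))
    print(n,f["fx"],f["fy"],f["cx"],f["cy"],f["extrinsics"].round(3).tolist(),[k for k in f])
E
```

```text
pics
{'t': np.float64(0.0), 'q': array([ 1.4711e+00,  3.5940e-01,  1.1100e-02, -4.0000e-04, -1.2241e+00,
       -2.8820e-01]), 'qd': array([-0.0001,  0.0001,  0.0017,  0.0003,  0.0002,  0.    ]), 'joint_efforts': array([-4.00000e-04, -5.82732e+01,  2.93040e+01,  6.99710e+00,
        6.80000e-03, -2.00000e-04]), 'eef_pos': array([0.2551, 0.6244, 0.2256]), 'ee_rot': array([ 3.1399e+00, -1.0000e-04, -3.8800e-01]), 'force': array([ 0.2958, -1.1607, -0.0862]), 'moment': array([-0.0575, -0.0165,  0.0566]), 'width': np.float64(0.0875)}
top 506.13795428620074 506.13795428620074 320.02377983169237 207.15063779624862 [[-0.023, -1.0, 0.001, 0.01], [0.995, -0.023, 0.094, -0.56], [-0.094, 0.003, 0.996, -1.533], [0.0, 0.0, 0.0, 1.0]] ['img', 'range_z', 'fx', 'fy', 'cx', 'cy', 'extrinsics']
side 373.5654976340526 373.5654976340526 322.7529444169246 196.1913869357085 [[-0.999, -0.031, 0.016, 0.568], [0.032, -0.653, 0.757, -0.069], [-0.013, 0.757, 0.653, -1.044], [0.0, 0.0, 0.0, 1.0]] ['img', 'range_z', 'fx', 'fy', 'cx', 'cy', 'extrinsics']
```

View pics/top0.png

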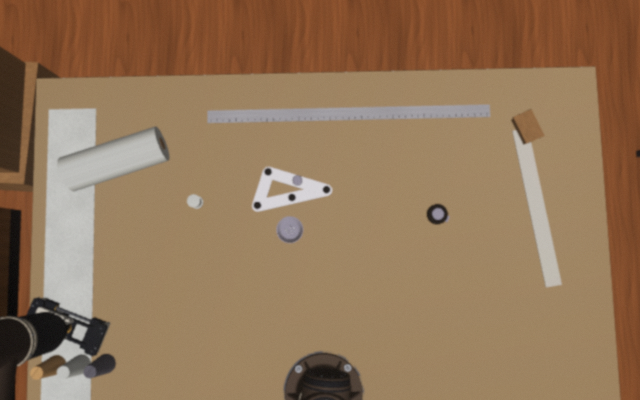

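View pics/side0.png

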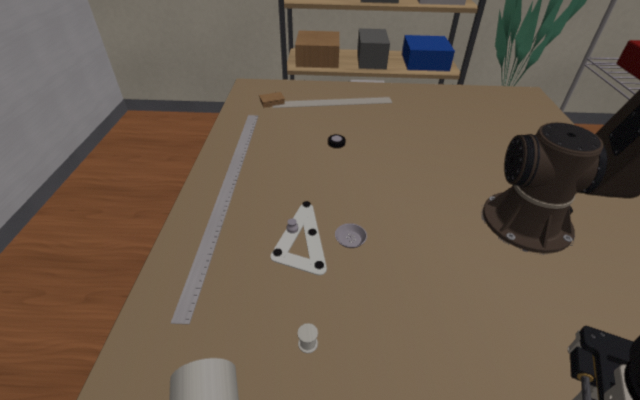

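Top view: the template's heads are at about (268,172) square, (326,189) sharp, (257,205) blunt and (292,197) mid. The weight is at (297,181) and the dish at (290,229). The side view agrees. Next I'll measure the positions.

```bash
cat > h.py <<'E'
import numpy as np,cv2
def ray(f,u,v):
    E=np.array(f["extrinsics"]);R=E[:3,:3];t=E[:3,3]
    d=np.array([(u-f["cx"])/f["fx"],-(v-f["cy"])/f["fy"],-1.0])
    return -R.T@t,R.T@d
def onplane(f,u,v,z):
    o,d=ray(f,u,v);return o+d*(z-o[2])/d[2]
def dark(f,u,v,r=9,th=None):
    u0,v0=int(u)-r,int(v)-r
    g=cv2.cvtColor(f["img"],cv2.COLOR_RGB2GRAY)[v0:v0+2*r+1,u0:u0+2*r+1].astype(float)
    n,l,st,c=cv2.connectedComponentsWithStats((g<90).astype(np.uint8))
    i=1+np.argmin([np.hypot(*(c[k]-r))-0.1*st[k,4] for k in range(1,n)])
    m=cv2.dilate((l==i).astype(np.uint8),np.ones((3,3)))
    # dark-weighted centroid
    w=np.clip(160-g,0,None)*m
    yy,xx=np.mgrid[0:g.shape[0],0:g.shape[1]]
    return u0+(w*xx).sum()/w.sum(),v0+(w*yy).sum()/w.sum(),st[i,4]
E
python3 - <<'E'
from h import *
import pickle
T={"sq":(268,172),"sh":(326,189),"bl":(257,205),"mid":(292,197)}
S={"sq":(278,252),"sh":(307,205),"bl":(319,265),"mid":(312,232)}
loc=np.array([[-55,95],[110,0],[-110,0],[0,0]])/1000
res={}
for n,C in(("top",T),("side",S)):
    f=pickle.load(open(n+"0.pkl","rb"));P=[]
    for k,c in C.items():
        u,v,a=dark(f,*c);p=onplane(f,u,v,.0185 if n=="side" else .0195);P.append(p[:2]);print(n,k,round(u,2),round(v,2),a,p.round(4))
    P=np.array(P);mu=P.mean(0);ml=loc.mean(0)
    H=(loc-ml).T@(P-mu);U,_,V=np.linalg.svd(H);R=V.T@np.diag([1,np.linalg.det(V.T@U.T)])@U.T
    Q=(loc-ml)@R.T+mu;print("fit",Q.round(4).tolist(),"resid mm",((P-Q)*1e3).round(1).tolist(),"yaw",np.arctan2(R[1,0],R[0,0]))
f=pickle.load(open("top0.pkl","rb"))
for k,c,z in(("weight",(297,181),.03),("dish",(290,229),.02),("spool",(195,201),.04),("tape",(437,214),.02)):print(k,onplane(f,*c,z).round(3))
big=cv2.resize(f["img"][150:260,230:350,::-1],None,fx=5,fy=5,interpolation=cv2.INTER_CUBIC);cv2.imwrite("pics/z0.png",big)
E
```

```text
top sq 267.57 171.23 29 [0.6772 0.1582 0.0195]
top sh 326.02 189.14 24 [ 0.6169 -0.0225  0.0195]
top bl 256.87 204.85 26 [0.5728 0.1927 0.0195]
top mid 291.46 196.95 26 [0.5949 0.0852 0.0195]
fit [[0.677, 0.1581], [0.617, -0.0226], [0.5729, 0.1929], [0.5949, 0.0852]] resid mm [[0.2, 0.1], [-0.1, 0.1], [-0.1, -0.2], [-0.0, 0.1]] yaw -1.3689856694533842
side sq 276.9 251.86 54 [0.6771 0.159  0.0185]
side sh 306.04 203.18 46 [ 0.6171 -0.0238  0.0185]
side bl 318.78 264.53 60 [0.5724 0.1939 0.0185]
side mid 311.89 231.62 41 [0.5946 0.0863 0.0185]
fit [[0.6768, 0.1586], [0.6169, -0.0222], [0.5726, 0.1933], [0.5948, 0.0856]] resid mm [[0.3, 0.4], [0.1, -1.7], [-0.2, 0.5], [-0.2, 0.7]] yaw -1.368038589295982
weight [0.643 0.067 0.03 ]
dish [0.496 0.091 0.02 ]
spool [0.587 0.379 0.04 ]
tape [ 0.532 -0.364  0.02 ]
```

View pics/z0.png

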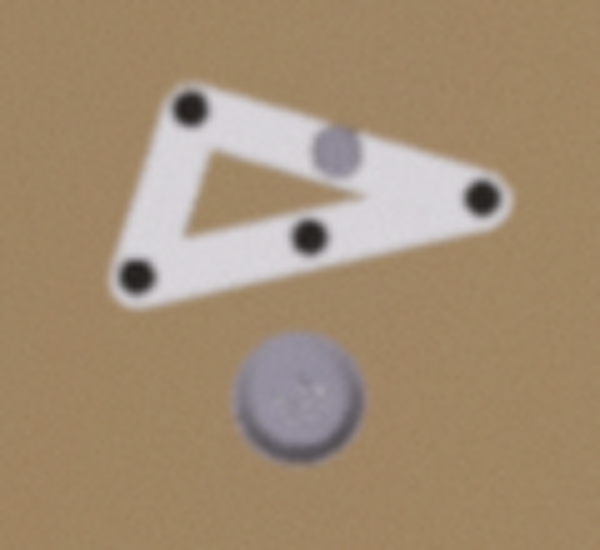

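```bash
cat > go.py <<'E'
import sys,numpy as np
from scipy.spatial.transform import Rotation as Ro
from station import arm
def go(x,y,z):
    s=arm.get_state();R=Ro.from_euler("xyz",s["ee_rot"]).as_matrix()
    d=np.array([x,y,z])-s["eef_pos"]
    dn=Ro.from_euler("xyz",[np.pi,0,s["ee_rot"][2]]).as_matrix()
    print("t",s["t"],"pos",s["eef_pos"].round(4),"rpy",s["ee_rot"].round(4),"F",s["force"].round(2),"w",round(float(s["width"]),4))
    print("shares",(R.T@d/.3).round(4),"level turn",(Ro.from_matrix(R.T@dn).as_rotvec()/np.radians(60)).round(4))
go(*map(float,sys.argv[1:4]))
E
python3 go.py 0.677 0.1583 0.08
```

```text
t 0.1 pos [0.2551 0.6245 0.2257] rpy [ 3.1401e+00 -2.0000e-04 -3.8780e-01] F [0.54 0.07 0.3 ] w 0.0874
shares [1.8895 0.906  0.4873] level turn [ 0.0014 -0.0001 -0.    ]
```

```bash
python3 -m inch '1 0.2 0.1 0 0 0 0; 1 0.4 0.2 0 0 0 0; 1 0.5 0.24 0 0 0 0; 1 0.6 0.29 0 0 0 0; 1 0.7 0.34 0 0 0 0; 1 0.8 0.38 0 0 0 0; 1 0.9 0.43 0 0 0 0; 1 0.95 0.45 0 0 0 0; 1 0.95 0.45 0 0 0 0; 1 0.95 0.45 0 0 0 0' 10; python3 go.py 0.677 0.1583 0.08
```

```text
t: 1.1
eef_pos: [0.468, 0.3922, 0.2263]
ee_rot: [3.141, 0.0, -0.389]
force: [0.1, 0.4, -0.5]
width: 0.0131
t 1.1 pos [0.468  0.3922 0.2263] rpy [ 3.1414e+00  3.0000e-04 -3.8860e-01] F [ 0.07  0.36 -0.48] w 0.0131
shares [0.9403 0.4575 0.4875] level turn [0.0002 0.0002 0.    ]
```

```bash
python3 -m inch '1 0.15 0.07 0 0 0 0; 1 0.3 0.14 0 0 0 0; 1 0.45 0.22 0 0 0 0; 1 0.6 0.29 0 0 0 0; 1 0.75 0.36 0.1 0 0 0; 1 0.88 0.43 0.2 0 0 0; 1 0.94 0.4575 0.3 0 0 0; 1 0.94 0.4575 0.4 0 0 0; 1 0.94 0.4575 0.487 0 0 0; 1 0.94 0.4575 0.487 0 0 0; 1 0.94 0.4575 0.487 0 0 0'; python3 go.py 0.677 0.1583 0.03
```

```text
t: 2.2
eef_pos: [0.6772, 0.1595, 0.0806]
ee_rot: [3.141, 0.0, -0.386]
force: [0.6, -0.2, 1.6]
width: 0.0006
t 2.2 pos [0.6772 0.1595 0.0806] rpy [ 3.1408e+00  1.0000e-04 -3.8620e-01] F [ 0.56 -0.17  1.58] w 0.0006
shares [0.001  0.0038 0.1688] level turn [0.0008 0.0001 0.    ]
```

```bash
python3 -m inch '1 0 0.004 0.06 0 0 0; 1 0 0.004 0.12 0 0 0; 1 0 0.004 0.168 0 0 0; 1 0 0.004 0.168 0 0 0; 1 0 0.004 0.168 0 0 0'; python3 go.py 0.677 0.1583 0.012
python3 - <<'E'
from station import arm
import cv2,numpy as np
a=arm.grab_frame("top")["img"][130:290,200:400,::-1];b=arm.grab_frame("side")["img"][150:310,220:420,::-1]
cv2.imwrite("pics/c1.png",cv2.resize(np.hstack([a,b]),None,fx=2,fy=2,interpolation=cv2.INTER_CUBIC))
E
```

```text
t: 2.7
eef_pos: [0.6773, 0.1579, 0.0312]
ee_rot: [-3.141, -0.001, -0.387]
force: [0.4, 0.1, 0.5]
width: 0.0003
t 2.7 pos [0.6773 0.1579 0.0312] rpy [-3.141e+00 -9.000e-04 -3.869e-01] F [0.38 0.05 0.53] w 0.0003
shares [-0.0015 -0.0008  0.0639] level turn [-0.0006 -0.0009  0.    ]
```

View pics/c1.png

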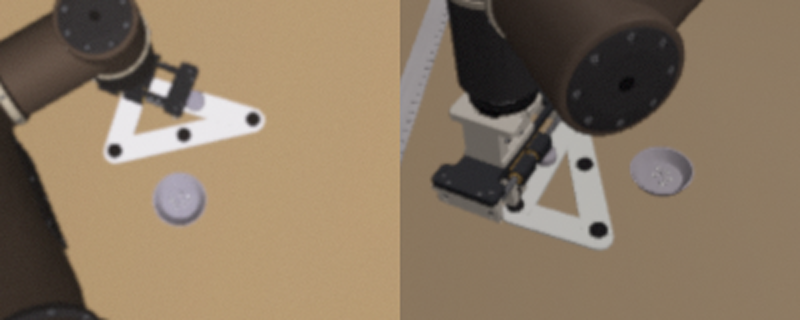

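The side view shows the closed fingertips right above the square-corner head, at about (515,205) in the composite. Now I'll descend slowly.

```bash
python3 -m inch '1 0 0 0.02 0 0 0; 1 0 0 0.03 0 0 0; 1 0 0 0.036 0 0 0; 1 0 0 0.042 0 0 0; 1 0 0 0.046 0 0 0; 1 0 0 0.05 0 0 0; 1 0 0 0.05 0 0 0; 1 0 0 0.05 0 0 0'; python3 go.py 0.677 0.1583 0.012
```

```text
t: 3.6
eef_pos: [0.6768, 0.1573, 0.0149]
ee_rot: [-3.142, -0.0, -0.388]
force: [-0.5, -0.5, -0.2]
width: 0.0005
t 3.6 pos [0.6768 0.1573 0.0149] rpy [-3.1415e+00 -1.0000e-04 -3.8780e-01] F [-0.48 -0.5  -0.22] w 0.0005
shares [-0.0008 -0.0033  0.0097] level turn [-0.     -0.0001  0.    ]
```

```bash
python3 -m inch '1 0 0 0.003 0 0 0; 1 0 0 0.006 0 0 0; 1 0 0 0.006 0 0 0'; python3 -m inch '1 0 0 0.003 0 0 0; 1 0 0 0.003 0 0 0'; python3 -m inch '1 0 0 0.003 0 0 0; 1 0 0 0.003 0 0 0'
```

```text
t: 3.9
eef_pos: [0.6769, 0.1573, 0.0133]
ee_rot: [-3.141, -0.0, -0.388]
force: [0.1, -0.2, 1.0]
width: 0.0006
t: 4.1
eef_pos: [0.6769, 0.1573, 0.0124]
ee_rot: [-3.141, -0.0, -0.388]
force: [-0.7, -1.0, 1.8]
width: 0.0006
t: 4.3
eef_pos: [0.6769, 0.1573, 0.0123]
ee_rot: [-3.141, -0.0, -0.387]
force: [-2.2, -1.3, 7.5]
width: 0.0003
```

Run:
```python
from station import arm
import time,numpy as np
for i in range(6):
    s=arm.get_state();print(s["t"],s["eef_pos"].round(4),s["force"].round(2));arm.grab_frame("side")
```

```text
4.3 [0.6769 0.1573 0.0123] [-2.2  -1.3   7.45]
4.35 [0.6769 0.1573 0.0122] [-2.39  0.32  7.11]
4.4 [0.6769 0.1573 0.0123] [-1.76 -0.33  6.48]
4.45 [0.6769 0.1573 0.0123] [-2.41 -0.33  6.63]
4.5 [0.6769 0.1573 0.0123] [-2.51 -0.05  6.99]
4.55 [0.6769 0.1573 0.0123] [-3.05 -0.45  6.55]
```

Hard stop: z is 12.3 mm, with 7 N steady and no further movement. The square pin is home, so I'll lift and move to the sharp corner.

```bash
python3 -m inch '1 0 0 -0.08 0 0 0; 1 0 0 -0.2 0 0 0; 1 0 0 -0.2 0 0 0'; python3 go.py 0.617 -0.0225 0.07
```

```text
t: 4.9
eef_pos: [0.6798, 0.1584, 0.0766]
ee_rot: [-3.136, -0.006, -0.387]
force: [0.3, 0.1, 0.2]
width: 0.0004
t 4.9 pos [0.6798 0.1584 0.0766] rpy [-3.1363 -0.0059 -0.3868] F [0.32 0.07 0.17] w 0.0004
shares [0.0335 0.6376 0.019 ] level turn [-0.005  -0.0057  0.    ]
```

```bash
python3 -m inch '1 0.006 0.1 0 0 0 0; 1 0.01 0.22 0 0 0 0; 1 0.02 0.34 0 0 0 0; 1 0.025 0.46 0 0 0 0; 1 0.03 0.57 0 0 0 0; 1 0.03 0.63 0 0 0 0; 1 0.03 0.63 0 0 0 0; 1 0.03 0.63 0 0 0 0'; python3 go.py 0.617 -0.0225 0.03
```

```text
t: 5.7
eef_pos: [0.614, -0.0211, 0.0716]
ee_rot: [-3.141, -0.001, -0.388]
force: [-0.3, 0.3, -0.7]
width: 0.0005
t 5.7 pos [ 0.614  -0.0211  0.0716] rpy [-3.1412e+00 -5.0000e-04 -3.8840e-01] F [-0.27  0.27 -0.71] w 0.0005
shares [0.011  0.0008 0.1386] level turn [-0.0004 -0.0005  0.    ]
```

```bash
python3 -m inch '1 0.011 0.001 0 0 0 0; 1 0.011 0.001 0.07 0 0 0; 1 0.011 0.001 0.138 0 0 0; 1 0.011 0.001 0.138 0 0 0; 1 0.011 0.001 0.138 0 0 0'; python3 go.py 0.617 -0.0225 0.012;python3 - <<'E'
from station import arm
import cv2,numpy as np
a=arm.grab_frame("top")["img"][130:290,200:400,::-1];b=arm.grab_frame("side")["img"][150:310,220:420,::-1]
cv2.imwrite("pics/c2.png",cv2.resize(np.hstack([a,b]),None,fx=2,fy=2,interpolation=cv2.INTER_CUBIC))
E
```

```text
t: 6.2
eef_pos: [0.6169, -0.022, 0.03]
ee_rot: [3.141, 0.0, -0.387]
force: [-0.4, 1.1, 0.6]
width: 0.0004
t 6.2 pos [ 0.6169 -0.022   0.03  ] rpy [ 3.1409e+00  5.0000e-04 -3.8660e-01] F [-0.37  1.1   0.57] w 0.0004
shares [0.0009 0.0014 0.0599] level turn [0.0007 0.0005 0.    ]
```

View pics/c2.png

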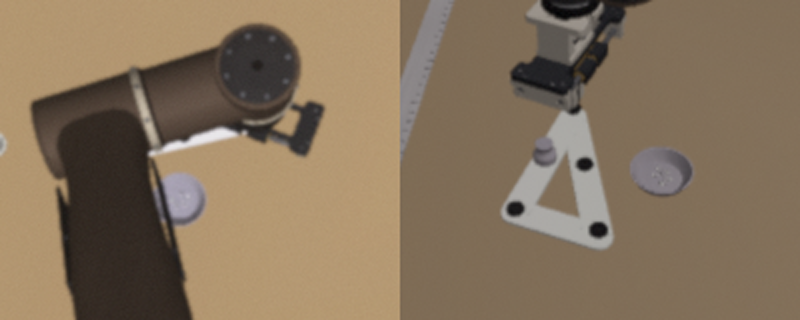

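The side view shows the tips over the sharp head at (574,108), and nothing else has moved. Before pressing, I'll check the square head height by range.

```bash
cat > hz.py <<'E'
from h import *
from station import arm
f=arm.grab_frame("side")
E=np.linalg.inv(f["extrinsics"])
P={"sq":(.677,.1583),"sh":(.617,-.0225),"bl":(.5728,.193),"mid":(.5949,.0855)}
for k,(x,y) in P.items():
    c=np.array(f["extrinsics"])@[x,y,.017,1];u=f["fx"]*c[0]/-c[2]+f["cx"];v=f["cy"]-f["fy"]*c[1]/-c[2]
    z=[]
    for du in(-1,0,1):
        for dv in(-1,0,1):
            a,b=int(round(u))+du,int(round(v))+dv;d=float(f["range_z"][b,a])
            z.append((E@[(a-f["cx"])/f["fx"]*d,-(b-f["cy"])/f["fy"]*d,-d,1])[2])
    print(k,round(u),round(v),"z mm",round(np.median(z)*1e3,1),round(np.std(z)*1e3,1))
E
python3 hz.py
```

```text
sq 277 252 z mm 11.8 1.1
sh 306 204 z mm 21.3 7.5
bl 319 265 z mm 19.3 0.7
mid 312 232 z mm 18.7 222.2
```

Range confirms the square head is at about 12 mm, against about 19 mm for the others. Now I'll press the sharp pin.

```bash
python3 -m inch '1 0 0 0.02 0 0 0; 1 0 0 0.03 0 0 0; 1 0 0 0.036 0 0 0; 1 0 0 0.042 0 0 0; 1 0 0 0.046 0 0 0; 1 0 0 0.05 0 0 0; 1 0 0 0.05 0 0 0; 1 0 0 0.05 0 0 0'; python3 -m inch '1 0 0 0.003 0 0 0; 1 0 0 0.006 0 0 0; 1 0 0 0.006 0 0 0'
```

```text
t: 7.15
eef_pos: [0.6167, -0.0227, 0.015]
ee_rot: [-3.142, -0.0, -0.388]
force: [-0.1, -0.6, -0.2]
width: 0.0005
t: 7.45
eef_pos: [0.6167, -0.0226, 0.0133]
ee_rot: [-3.142, -0.0, -0.388]
force: [0.0, 0.4, 1.2]
width: 0.0006
```

```bash
python3 -m inch '1 0 0 0.003 0 0 0; 1 0 0 0.003 0 0 0'; python3 -m inch '1 0 0 0.003 0 0 0; 1 0 0 0.003 0 0 0;1 0 0 0.003 0 0 0'
```

```text
t: 7.65
eef_pos: [0.6167, -0.0226, 0.0124]
ee_rot: [-3.142, -0.0, -0.388]
force: [0.2, -0.1, 1.2]
width: 0.0008
t: 7.95
eef_pos: [0.6167, -0.0226, 0.0122]
ee_rot: [-3.142, -0.001, -0.387]
force: [-2.5, -0.2, 7.4]
width: 0.0006
```

The sharp pin has bottomed at 12.2 mm with 7.4 N. I'll lift and move to the blunt corner.

```bash
python3 -m inch '1 0 0 -0.08 0 0 0; 1 0 0 -0.2 0 0 0; 1 0 0 -0.2 0 0 0; 1 0 0 -0.2 0 0 0'; python3 hz.py; python3 go.py 0.5728 0.193 0.07
```

```text
t: 8.35
eef_pos: [0.617, -0.0224, 0.0723]
ee_rot: [-3.14, -0.001, -0.388]
force: [-0.7, 0.8, -0.8]
width: 0.0007
sq 277 252 z mm 12.0 1.5
sh 306 204 z mm 13.3 1.0
bl 319 265 z mm 19.7 0.8
mid 312 232 z mm 19.6 1.2
t 8.4 pos [ 0.6162 -0.0225  0.0712] rpy [-3.1413e+00  2.0000e-04 -3.8810e-01] F [-1.04  0.2  -0.85] w 0.0008
shares [-0.4058 -0.6102  0.0044] level turn [-0.0003  0.0002 -0.    ]
```

```bash
python3 -m inch '1 -0.06 -0.1 0 0 0 0; 1 -0.13 -0.2 0 0 0 0; 1 -0.2 -0.3 0 0 0 0; 1 -0.27 -0.4 0 0 0 0; 1 -0.34 -0.51 0 0 0 0; 1 -0.38 -0.57 0 0 0 0; 1 -0.405 -0.61 0 0 0 0; 1 -0.405 -0.61 0 0 0 0; 1 -0.405 -0.61 0 0 0 0'; python3 go.py 0.5728 0.193 0.03
```

```text
t: 9.3
eef_pos: [0.5729, 0.1922, 0.0707]
ee_rot: [3.14, 0.001, -0.388]
force: [-0.4, 0.2, -1.3]
width: 0.0005
t 9.3 pos [0.5729 0.1922 0.0707] rpy [ 3.1404e+00  8.0000e-04 -3.8770e-01] F [-0.37  0.25 -1.35] w 0.0005
shares [-0.0011 -0.0024  0.1356] level turn [0.0012 0.0008 0.    ]
```

```bash
python3 -m inch '1 -0.001 -0.002 0.05 0 0 0; 1 -0.001 -0.002 0.1 0 0 0; 1 -0.001 -0.002 0.136 0 0 0; 1 -0.001 -0.002 0.136 0 0 0; 1 -0.001 -0.002 0.136 0 0 0'; python3 go.py 0.5728 0.193 0.012;python3 - <<'E'
from station import arm
import cv2,numpy as np
a=arm.grab_frame("top")["img"][130:290,200:400,::-1];b=arm.grab_frame("side")["img"][150:310,220:420,::-1]
cv2.imwrite("pics/c3.png",cv2.resize(np.hstack([a,b]),None,fx=2,fy=2,interpolation=cv2.INTER_CUBIC))
E
```

```text
t: 9.8
eef_pos: [0.5734, 0.1928, 0.0306]
ee_rot: [3.141, 0.0, -0.388]
force: [-0.1, -0.4, 0.4]
width: 0.0008
t 9.8 pos [0.5734 0.1928 0.0306] rpy [ 3.141e+00  2.000e-04 -3.884e-01] F [-0.13 -0.4   0.39] w 0.0008
shares [-0.0021  0.0001  0.0621] level turn [0.0006 0.0001 0.    ]
```

View pics/c3.png

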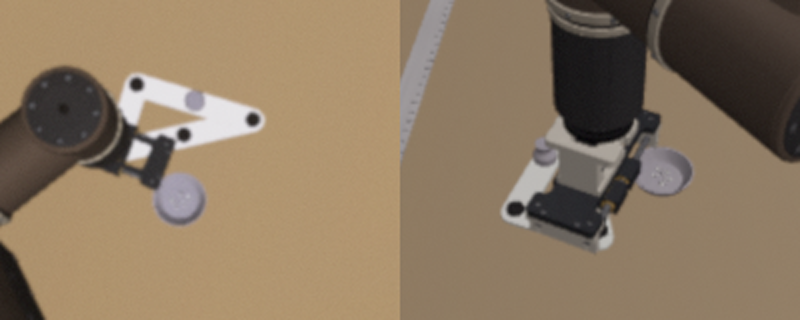

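The tips are over the blunt head, at about (600,230) in the side composite. The gripper body stays well above the dish, so I'll press.

```bash
python3 -m inch '1 0 0 0.02 0 0 0; 1 0 0 0.03 0 0 0; 1 0 0 0.036 0 0 0; 1 0 0 0.042 0 0 0; 1 0 0 0.046 0 0 0; 1 0 0 0.05 0 0 0; 1 0 0 0.05 0 0 0; 1 0 0 0.05 0 0 0'; python3 -m inch '1 0 0 0.003 0 0 0; 1 0 0 0.006 0 0 0; 1 0 0 0.006 0 0 0'
```

```text
t: 10.7
eef_pos: [0.5734, 0.1936, 0.0156]
ee_rot: [-3.141, -0.0, -0.388]
force: [0.0, 0.6, -1.3]
width: 0.0007
t: 11.0
eef_pos: [0.5735, 0.1935, 0.0139]
ee_rot: [-3.141, -0.0, -0.388]
force: [0.1, 0.7, 1.1]
width: 0.0006
```

```bash
python3 -m inch '1 0 0 0.003 0 0 0; 1 0 0 0.005 0 0 0;1 0 0 0.005 0 0 0'; python3 -m inch '1 0 0 0.003 0 0 0; 1 0 0 0.003 0 0 0;1 0 0 0.003 0 0 0'
```

```text
t: 11.3
eef_pos: [0.5735, 0.1936, 0.0124]
ee_rot: [-3.141, -0.0, -0.388]
force: [0.7, 0.7, 1.1]
width: 0.0006
t: 11.6
eef_pos: [0.5735, 0.1936, 0.0122]
ee_rot: [-3.141, -0.001, -0.387]
force: [-2.1, -0.8, 8.0]
width: 0.0007
```

Home at 12.2 mm with 8 N. I'll lift clear, back off to the robot's left and check.

```bash
python3 -m inch '1 0 0 -0.08 0 0 0; 1 0 0 -0.23 0 0 0; 1 0 0 -0.38 0 0 0; 1 0 0 -0.5 0 0 0; 1 -0.1 -0.1 -0.6 0 0 0; 1 -0.2 -0.2 -0.6 0 0 0; 1 -0.3 -0.3 -0.6 0 0 0; 1 -0.4 -0.4 -0.6 0 0 0; 1 -0.4 -0.5 -0.6 0 0 0; 1 -0.4 -0.6 -0.6 0 0 0; 1 -0.4 -0.6 -0.6 0 0 0; 1 -0.4 -0.6 -0.6 0 0 0'; python3 hz.py
python3 - <<'E'
from station import arm
from h import *
import pickle
f=arm.grab_frame("top");a=f["img"];b=arm.grab_frame("side")["img"]
cv2.imwrite("pics/e.png",cv2.resize(np.hstack([a[130:290,170:470],b[150:370,220:420][:160]])[:,:,::-1],None,fx=1.5,fy=1.5))
o=pickle.load(open("side0.pkl","rb"))["img"];t0=pickle.load(open("top0.pkl","rb"))["img"]
for n,p,q in(("top",a,t0),("side",b,o)):
    d=cv2.absdiff(p,q).max(2)
    for k,c in (dict(weight=(297,181),dish=(290,229),spool=(195,201),tape=(437,214)) if n=="top" else dict(weight=(292,226),dish=(350,236),spool=(308,337),tape=(337,141))).items():
        r=20 if k=="dish" else 13
        print(n,k,"maxdiff",d[c[1]-r:c[1]+r,c[0]-r:c[0]+r].max())
E
```

```text
t: 12.8
eef_pos: [0.5297, 0.4054, 0.1902]
ee_rot: [3.14, 0.001, -0.387]
force: [0.1, -0.6, 0.5]
width: 0.0005
sq 277 252 z mm 12.7 1.3
sh 306 204 z mm 12.0 0.9
bl 319 265 z mm 331.3 1.7
mid 312 232 z mm 19.6 105.8
top weight maxdiff 13
top dish maxdiff 14
top spool maxdiff 115
top tape maxdiff 13
side weight maxdiff 35
side dish maxdiff 122
side spool maxdiff 34
side tape maxdiff 138
```

View pics/e.png

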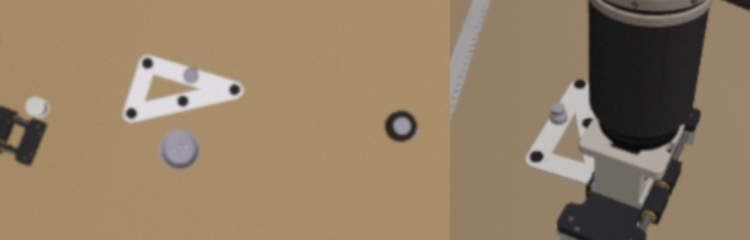

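The top view shows the weight, dish and tape unchanged, but the arm hides the blunt pin in the side view and grazes the spool in both. I'll move aside once more.

```bash
python3 -m inch '1 -0.15 -0.06 0 0 0 0; 1 -0.3 -0.15 0 0 0 0; 1 -0.45 -0.25 0 0 0 0; 1 -0.55 -0.4 0 0 0 0; 1 -0.6 -0.5 0 0 0 0; 1 -0.65 -0.6 0 0 0 0; 1 -0.65 -0.6 0 0 0 0; 1 -0.65 -0.6 0 0 0 0'; python3 hz.py
python3 - <<'E'
from station import arm
from h import *
import pickle
f=arm.grab_frame("top");a=f["img"];b=arm.grab_frame("side")["img"]
cv2.imwrite("pics/e2.png",b[:,:,::-1])
o=pickle.load(open("side0.pkl","rb"))["img"];t0=pickle.load(open("top0.pkl","rb"))["img"]
for n,p,q in(("top",a,t0),("side",b,o)):
    d=cv2.absdiff(p,q).max(2)
    for k,c in (dict(weight=(297,181),dish=(290,229),spool=(195,201),tape=(437,214)) if n=="top" else dict(weight=(292,226),dish=(350,236),spool=(308,337),tape=(337,141))).items():
        r=20 if k=="dish" else 13
        print(n,k,"maxdiff",d[c[1]-r:c[1]+r,c[0]-r:c[0]+r].max())
E
```

```text
t: 13.75
eef_pos: [0.4175, 0.6455, 0.1908]
ee_rot: [3.14, 0.0, -0.388]
force: [0.9, -0.3, -0.5]
width: 0.0009
sq 277 252 z mm 11.8 0.9
sh 306 204 z mm 12.4 1.7
bl 319 265 z mm 11.4 1.1
mid 312 232 z mm 19.6 1.0
top weight maxdiff 5
top dish maxdiff 9
top spool maxdiff 5
top tape maxdiff 7
side weight maxdiff 8
side dish maxdiff 8
side spool maxdiff 8
side tape maxdiff 9
```

View pics/e2.png

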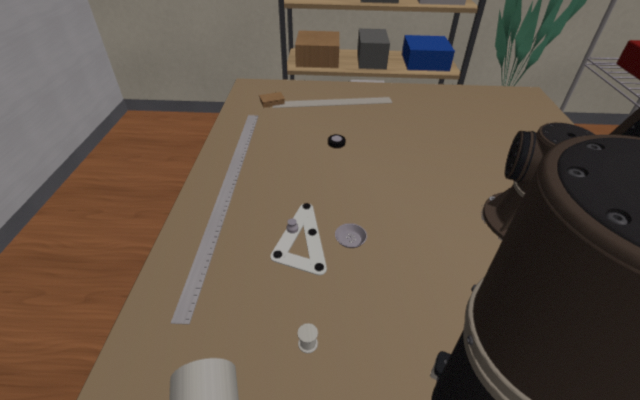

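All is clear: the corner heads at (278,254), (307,207) and (319,267) are down, mid at (312,232) is up, and the loose things are unchanged.

```bash
python3 -c "from station import arm; print(arm.job_done())"
```

```text
the job is handed in; nothing more can be done
None
```

I pressed the three corner pins home in the order asked (square, sharpest, remaining) with the closed fingertips. Each one stopped hard with the tool at 12.2–12.3 mm height and about 7–8 N, well under the 20 N limit. I handed the job in at about 14 s of the 45 s.

- **Pins:** the last range check put the heads at 11.8 mm (square), 12.4 mm (sharpest) and 11.4 mm (remaining), with home at 12 mm. The fourth pin read 19.6 mm, so it still stands up.
- **Loose things:** before-and-after pictures from both cameras showed no change at the weight, dish, tape measure or spool.
- **Robot:** the arm was clear of everything when I handed in.
- **Failed check:** the first final check could not be used in places, because the arm hid the remaining-corner pin and overlapped some of the loose things in the pictures. I moved it aside and repeated the check, and nothing disagreed.

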